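Walk the bench power supply back into the instrument row

ROBOT

A 6-joint arm with a two-finger parallel gripper is mounted at the origin on the work surface. World frame = base frame: x ahead of the robot, y to its left, z up, the work surface at z = 0. Lengths are in mm, angles in rad, forces in N, time in s.
With the tool pointing down it reaches from about 300 to 775 mm from the base axis. Payload 14.6 kg.
Tool frame: the origin (TCP) lies at the very end of the fingers, on their centre line; the grasp point (between the pads) lies 19 mm behind it; z points along the fingers, y is the line along which they close (so a half turn about z gives the same grasp; the last joint's range is limited). The gripper opens to 94 mm and grips with 3 to 60 N. Pads are 16 mm wide; open, the fingers measure 119 mm over their backs; the gripper's body (75 mm by 177 mm) begins 78 mm behind the grasp point.
Start: joints at [1.134, 0.3, 1.521, -0, 1.321, -0.067], TCP at [198.783, 512.811, 205.446] pointing down, gripper open.
Joint ranges: [-3.03, 3.03], [-0.79, 2.21], [0.23, 2.52], [-1.04, 4.18], [0, 3.07], [-2.55, 2.55]. Speed limits (rad/s): [2.22, 2.22, 2.57, 3.14, 3.14, 3.14].

INTERFACE

Orientations are given as [roll, pitch, yaw] about the fixed x, y, z axes, in that order (R = Rz(yaw) Ry(pitch) Rx(roll)).
In Python, from cell import manip, optics gives the robot as it stands.
- The arm moves only by the shell command python3 -m crank 'ROWS' [FORCE]. ROWS is JSON, a list of rows, each a list of 7 numbers: the opening in per cent of the stroke, from 0 (shut) to 100 (fully open), then the shift along the tool's x, y, z in mm, then the turn, a rotation vector about the tool's x, y, z in rad. A call has 1 to 10 rows; each row is the pose to reach, as a shift and turn from the pose commanded when the call began, along the tool's axes at that moment; what a row does not reach only later rows make up. A row lasts 1/10 s, in which the tool goes at most 50 mm and 8.59 degrees, less where a joint would pass 70% of its speed; a pose out of reach is approached as far as the arm can. A call with a gripper value outside its range is refused whole. The fingers move at their own pace and stop on an object; FORCE is the grip in N (left out, the last holds). Time passes only in rows, so rows that repeat a pose let the fingers close. It gives the time, the measured TCP pose, the force, the opening and the grip force at its end, in the units of the state.
- manip.read_state(): the state, without advancing time (a new reading comes with each control period).
- optics.camera(name): name is "scene" or "top" or "wrist"; returns (picture, depth): 400x640x3 uint8, red, green, blue; 400x640 float32, mm along the optical axis (not along the pixel's ray), 0 where there is no reading.
- optics.calibration(name): a dict with "camera_matrix" (3x3 intrinsics, pixels), "k1" (the pictures are not rectified: a ray, as slopes to the right and down, at radius r is drawn at 1 + k1 r^2 times it, then the intrinsics apply), "R" (3x3) and "t" (3): a world point X has camera coordinates R X + t. Camera axes: x right, y down, z forward; pixel columns grow to the right and rows downward; lengths in mm; the calibration is good to about 2 mm. A picture is of the moment at which its call begins: read the wrist's pose just before it. calibration takes no time and is no camera call; for the wrist camera it gives the pose at the moment of the call.
- manip.sign_off(): hands the job in; it is judged then, once.
The state is a dict: "clock": time; "joints": joint angles; "qd": joint speeds; "effort": joint torques, N m; "eef_pos": TCP position; "eef_rot": TCP orientation; "wrist_force": force on the tool from outside, world axes, zero at the start; "moment": the same for the moment, N m; "finger_gap": finger opening in mm; "finger_force": force on a finger pad.
Only numpy, scipy, OpenCV 4.12 (cv2) and the standard library are available. Lean on these libraries where they do the work, as an engineer would, in place of code of your own. Each camera call takes 0.05 s, during which the arm holds its last target. There are 200 camera calls.

TASK

Put the heavy power supply back in its place in the instrument row: first lift the solder reel out of the empty gap and stand it upright on the blue mat. Then walk the supply in with short pushes on its two front corner guards by turns, left, right, left and so on, swinging it no more than about 15 degrees to either side, never pressing on its front panel and never bumping the instruments beside it. Finish with its back squarely against the rear rail and roughly in the middle of the gap, and leave the display module, the meter and the screwdriver undisturbed.

Things in the scene. Friction and masses are not known exactly. Their poses are not given: they have to be found in the camera images.
- rail: pale green steel angle rail fixed along the back of the instrument row, 720 mm long, its upright front face 30 mm high. Origin on the bench at the foot of that face, mid-gap; x points into the rail (the way the supply goes home), y to the robot's left along it. The gap runs from y = -125 to +125 mm; the supply is home with its rear at x = 0, its centre at x = -100 mm, y about 0, yaw as the rail's.
- supply: heavy white bench power supply, 200 mm deep (x) x 200 wide (y) x 85 high, about 2 kg, loose on four rubber feet (x = +-80, y = +-85 mm), in front of the gap, 125 to 145 mm short of home. Origin at the centre of its underside, on the bench; x from front to rear. A push on one front corner turns it about a point some 230 mm beyond its centre: about 3 rad per m pushed, the centre going 0.7 of the push.
- push_left (a point): middle of the front face of the left (supply's +y, the robot's left) front corner guard: orange rubber, 30 mm wide, 30 deep, from 10 to 85 mm above the bench, its face 11 mm proud of the front panel. Axes as the supply. At supply x = -100, y = +85, z = 47 mm. A forward push here takes 5 to 20 N.
- push_right (a point): the same on the right front corner guard, at supply x = -100, y = -85, z = 47 mm.
- guard_left: the left front corner guard itself; origin at its centre (supply x = -85, y = +85, z = 47 mm)
- guard_right: the right front corner guard itself; origin at its centre (supply x = -85, y = -85, z = 47 mm)
- panel: grey front panel of the supply between the guards, 136 mm wide, 70 mm high, with display, two knobs and three binding posts reaching 6 mm out of it (5 mm short of the guards' faces). Not to be pressed. Origin at its centre.
- rear_left (a point): rear face of the supply's left rear corner guard (orange too), at supply x = +100, y = +85, z = 47 mm. It meets the rail.
- rear_right (a point): rear face of the supply's right rear corner guard, at supply x = +100, y = -85, z = 47 mm. It meets the rail.
- generator: function generator, beige, fixed, 190 mm deep x 210 mm wide x 82 mm high, standing in the row on one side of the gap (either side), its inner side face 125 mm from the middle of the gap. Origin at the centre of its underside.
- counter: frequency counter, blue-grey, fixed, same size, on the other side of the gap. Origin at the centre of its underside.
- reel_center (a point): centre (half-way up) of the solder reel, blue flanges and silver wire, 56 mm in diameter, 55 mm high, 0.4 kg, standing upright on the bench in the gap, 55 to 70 mm in front of the rail. z along its axis.
- mat: blue service mat fixed on the bench, 180 x 180 x 3 mm, to the robot's left or right. Origin at the centre of its underside. The display module lies on its far half (mat x = 50 to 65 mm), the near half (mat x below 20 mm) is free.
- module: small red circuit board with a black display, 34 x 80 x 12 mm, loose on the mat; a bystander. Origin at the centre of its underside.
- tray: open wooden tray fixed on the bench, 180 x 180 x 28 mm, on the side opposite the mat. Origin at the centre of its underside.
- meter: yellow pocket multimeter, 150 x 75 x 43 mm, lying face up in the tray; a bystander. Origin at the centre of its underside.
- screwdriver: green-handled screwdriver, 150 mm long, 26 mm thick, lying in the tray beside the meter; a bystander. Origin half-way along it, on its underside.

How it is judged:
By the outcome, as a careful person would: the job done as asked, in the order asked, and still so for the second after the job is handed in, with the robot touching nothing.
It also fails if it takes over 64 s, if anything falls off the work surface, if the arm or the gripper's body presses on something with over 40 N, if the wrist force passes 120 N, or if a joint passes its speed limit or range.

## Working session

There is one attempt and no reset: what is moved stays moved. The work goes in short steps, Python scripts to look and compute and a shell command to move; the robot and the scene stay as the last step left them, time stands still between calls to the robot, and variables do not carry over. Pictures are saved under pics/ and viewed, at most 10 in all, crops included, and the job is handed in when it is done.

```bash
ls; mkdir -p pics
cat > h.py <<'E'
import numpy as np, cv2
from cell import manip, optics
def snap(n,f=None):
    p,d=optics.camera(n); c=optics.calibration(n)
    if f: cv2.imwrite('pics/'+f,p[:,:,::-1])
    return p,d,c
def rays(c,uv):
    K=np.array(c['camera_matrix'],float); uv=np.atleast_2d(np.array(uv,float))
    n=cv2.undistortPoints(uv.reshape(-1,1,2),K,np.array([c['k1'],0,0,0,0.])).reshape(-1,2)
    R=np.array(c['R']);t=np.array(c['t'])
    d=np.c_[n,np.ones(len(n))]
    return -R.T@t, d@R, d
def onz(c,uv,z):
    o,d,_=rays(c,uv); s=(z-o[2])/d[:,2]; return o+d*s[:,None]
def cloud(d,c):
    v,u=np.mgrid[0:d.shape[0],0:d.shape[1]]
    o,r,_=rays(c,np.c_[u.ravel(),v.ravel()])
    return (o+r*d.ravel()[:,None]).reshape(*d.shape,3)
E
python3 - <<'E'
from h import *
for n in('top','scene'):
    p,d,c=snap(n,n+'0.png'); o,_,_=rays(c,[[320,200]]); print(n,o,np.array(c['R'])[2],(d>0).mean(),c['k1'])
print(manip.read_state())
E
```

```text
pics
top [ 365.95567008   12.94066057 1311.69128212] [ 0.18759306 -0.00173862 -0.9822453 ] 0.995984375 -0.11047439684088152
scene [1692.53684199  -19.74554716  806.93189679] [-0.83022357  0.03236085 -0.55649043] 0.9915703125 -0.09489035075835893
{'clock': 0.1, 'joints': array([ 1.13439942e+00,  3.00394229e-01,  1.52147743e+00, -3.57628989e-05,
        1.32071073e+00, -6.65978784e-02]), 'qd': array([ 7.61030763e-05, -7.24272523e-04, -3.39819628e-03,  1.56159632e-03,
        1.26969074e-04, -1.03793201e-03]), 'effort': array([ 2.36706310e-04, -5.32646835e+01, -3.53281116e+01,  7.08434964e-02,
        2.35828426e-02, -2.96168039e-06]), 'eef_pos': array([198.70185989, 512.61445517, 204.97234783]), 'eef_rot': array([-3.14060281e+00, -3.13004028e-05,  2.77180247e+00]), 'wrist_force': array([ 0.02239397, -0.30195136, -0.66421048]), 'moment': array([0.00540082, 0.01313107, 0.01914532]), 'finger_force': 0.0, 'finger_gap': 94.11122197771489}
```

View pics/top0.png

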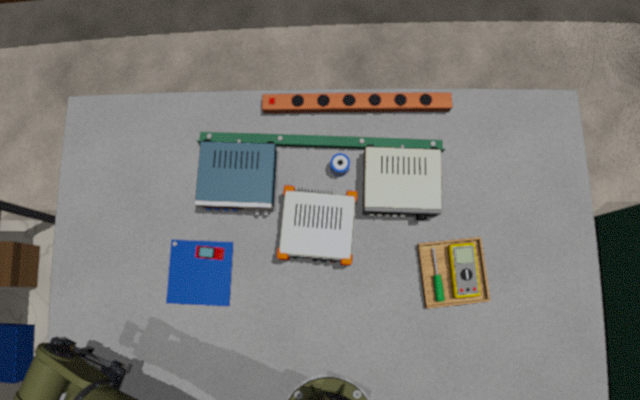

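View pics/scene0.png

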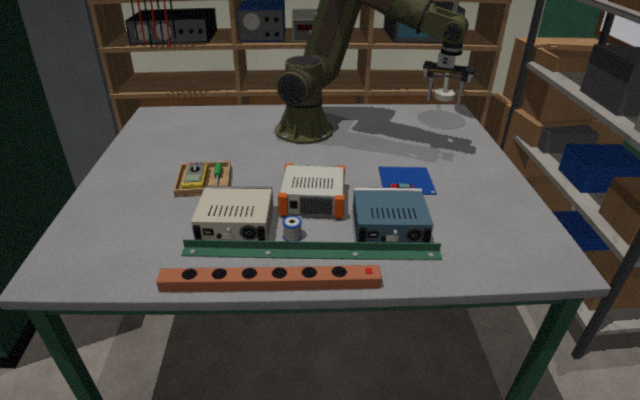

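The top view shows the supply (about 317,226) yawed slightly, with orange guards at its corners. The reel is at (340,163), the counter on the left (236,175), the generator on the right (403,180), the rail along row 140, the mat at (200,272), and the module at (210,253). The scene view agrees, with the reel at (292,228).

```bash
cat >> h.py <<'E'
def fitrect(c,mask,z):
    cs,_=cv2.findContours(mask.astype(np.uint8),cv2.RETR_EXTERNAL,cv2.CHAIN_APPROX_NONE)
    k=max(cs,key=cv2.contourArea); P=onz(c,k.reshape(-1,2),z)[:,:2].astype(np.float32)
    return cv2.minAreaRect(P)
def hsv(p): return cv2.cvtColor(p,cv2.COLOR_RGB2HSV).astype(int)
def box(m,u0,v0,u1,v1):
    o=np.zeros_like(m); o[v0:v1,u0:u1]=m[v0:v1,u0:u1]; return o
E
python3 - <<'E'
from h import *
p,d,c=snap('top'); H=hsv(p); W=cloud(d,c); h,s,v=H[...,0],H[...,1],H[...,2]
for nm,(u,w) in dict(bench=(300,290),mat=(190,285),reel=(345,172),sup=(317,245),counter=(236,190),gen=(403,195),rail=(320,139),reeltop=(333,158)).items(): print(nm,H[w,u],W[w,u].round(0))
Z=W[...,2]
# tops by height
for nm,b,z in (('sup',(265,180,362,275),85),('counter',(190,138,282,215),82),('gen',(355,138,450,222),82)):
    m=box((Z>z-18)&(Z<z+20),*b); m=cv2.morphologyEx(m.astype(np.uint8),cv2.MORPH_OPEN,np.ones((5,5)))
    print(nm,np.median(Z[m>0]),fitrect(c,m,z))
m=box((h>100)&(h<125)&(s>150)&(v>60),150,230,250,315); print('mat',fitrect(c,m,3))
m=box((s>90)&((h<8)|(h>172)),180,235,240,270); print('module',fitrect(c,m,12))
m=box((h<22)&(h>5)&(s>150)&(v>120),265,180,362,275); n,l,st,ce=cv2.connectedComponentsWithStats(m.astype(np.uint8))
for i in range(1,n):
    if st[i,4]>15: print('guard',st[i],ce[i],onz(c,ce[i],85).round(1))
# rail green
m=box((h>60)&(h<95)&(s>60),190,125,450,155); print('rail',fitrect(c,m,30))
# reel
m=box((h>100)&(h<125)&(s>110),322,148,358,180); ys,xs=np.nonzero(m); print('reel px',xs.min(),xs.max(),ys.min(),ys.max(), len(xs)); 
for y in range(130,180,2): print(y,H[y,320],Z[y,320].round(), W[y,320,0].round(), H[y,340],Z[y,340].round(),W[y,340].round())
E
```

```text
bench [  0   0 147] [358.  71.   3.]
mat [108 199 156] [373. 379.   3.]
reel [112  69  92] [686. -59.  28.]
sup [102   7 187] [475.  22.  82.]
counter [102  86 133] [627. 241.  77.]
gen [ 38  11 184] [ 608. -213.   78.]
rail [ 74 110 118] [794.  10.   1.]
reeltop [110 120 177] [719. -25.  58.]
sup 83.81863064801803 ((529.1325073242188, 21.656539916992188), (198.31845092773438, 198.18862915039062), 84.6005630493164)
counter 81.0852664531028 ((672.9710083007812, 244.2650146484375), (210.23756408691406, 188.44012451171875), 87.75289916992188)
gen 81.44942963873518 ((651.275634765625, -212.80679321289062), (209.73199462890625, 188.44259643554688), 87.5374526977539)
mat ((408.69140625, 353.0379638671875), (175.42733764648438, 175.50222778320312), 87.37600708007812)
module ((460.0760192871094, 302.2890319824219), (28.27618980407715, 25.16718292236328), 89.63128662109375)
guard [283 186  12   9  45] [288.06666667 188.22222222] [[628.7  98.2  85. ]]
guard [347 191  10  10  55] [352.49090909 193.72727273] [[611.5 -75.1  85. ]]
guard [277 248  12  11  68] [281.25 255.  ] [[449.5 116.   85. ]]

[... 1100 characters left out ...]
8 [  0   0 151] 3.0 735.0 [ 40   4 174] 59.0 [719. -45.  59.]
160 [140   5 148] -4.0 731.0 [90 11 91] 56.0 [714. -45.  56.]
162 [150   3 150] -3.0 725.0 [126  40  32] 54.0 [709. -45.  54.]
164 [ 15   3 146] -1.0 718.0 [45  6 87] 57.0 [702. -44.  57.]
166 [ 30   2 147] -5.0 713.0 [100   4 178] 53.0 [697. -44.  53.]
168 [ 70   5 152] -1.0 706.0 [106  15 184] 59.0 [690. -44.  59.]
170 [  0   2 150] 1.0 700.0 [110 131 179] 56.0 [685. -44.  56.]
172 [120   2 151] 1.0 694.0 [112 160 121] 53.0 [680. -44.  53.]
174 [170   5 151] 3.0 687.0 [120  13  57] 22.0 [682. -45.  22.]
176 [ 60   3 147] -3.0 683.0 [113  42 104] 2.0 [681. -46.   2.]
178 [ 75   7 150] -3.0 677.0 [ 60   2 148] 4.0 [674. -46.   4.]
```

Run:
```python
from h import *
p,d,c=snap('top'); q,_,_=snap('scene')
a=cv2.resize(p[120:280,190:450],None,fx=3,fy=3,interpolation=3)[:,:,::-1]
cv2.imwrite('pics/topcrop.png',a)
```

```text
(no output)
```

View pics/topcrop.png

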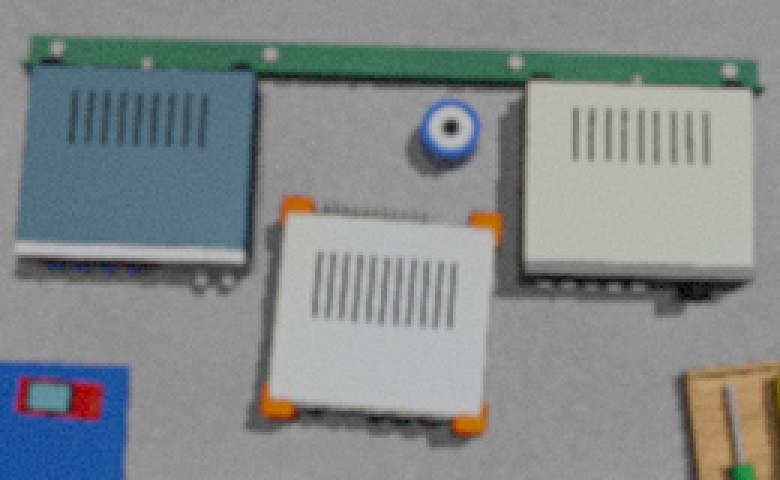

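The crop shows the reel at crop (450,128), and the supply between and in front of the two instruments. The supply's front edge carries the panel fittings, and the rail's front edge is at crop row 75–85. Next I check heights across two views, compute the frames and plan the first move.

```bash
cat >> h.py <<'E'
from scipy.spatial.transform import Rotation as Ro
def go(x,y,z,yaw):
    s=manip.read_state(); R=Ro.from_euler('xyz',s['eef_rot']); T=Ro.from_euler('xyz',[np.pi,0,yaw])
    print('shift',(R.inv().apply(np.array([x,y,z])-s['eef_pos'])).round(1),'turn',(R.inv()*T).as_rotvec().round(3))
def tri(c1,u1,c2,u2):
    o1,d1,_=rays(c1,u1);o2,d2,_=rays(c2,u2); A=np.c_[d1[0],-d2[0]]; k=np.linalg.lstsq(A,o2-o1,rcond=None)[0]
    a,b=o1+k[0]*d1[0],o2+k[1]*d2[0]; return (a+b)/2,np.linalg.norm(a-b)
E
python3 - <<'E'
from h import *
p,d,c=snap('top'); H=hsv(p); h,s,v=H[...,0],H[...,1],H[...,2]
q,_,e=snap('scene'); G=hsv(q)
def hole(im,b):  # dark bore of reel top
    m=box((im[...,2]<75),*b); n,l,st,ce=cv2.connectedComponentsWithStats(m.astype(np.uint8)); i=1+np.argmax(st[1:,4]); print(st[i]); return ce[i]
a=hole(H,(335,157,346,169)); b=hole(G,(284,215,300,228)); print(a,b,'reel top',tri(c,a,e,b))
def far(im,b):
    m=box((im[...,0]>100)&(im[...,0]<125)&(im[...,1]>150)&(im[...,2]>50),*b).astype(np.uint8)
    cs,_=cv2.findContours(m,0,2); k=max(cs,key=cv2.contourArea).reshape(-1,2); return k
k=far(H,(150,230,250,315)); k2=far(G,(370,155,450,200))
# mat corner: near-left (robot's view) = bottom-left in top, top-right in scene ; near-right = bottom-right / top-left
print('mat nl',tri(c,k[np.argmax(k[:,1]-k[:,0])],e,k2[np.argmax(k2[:,0]-k2[:,1])]),'mat nr',tri(c,k[np.argmax(k.sum(1))],e,k2[np.argmin(k2.sum(1))]))
# rail front top edge: lowest green row per column in the gap
xs=[];
for u in list(range(283,330,2)):
    g=np.nonzero((H[125:160,u,0]>60)&(H[125:160,u,0]<95)&(H[125:160,u,1]>60)&(H[125:160,u,2]>75))[0].max()+125.5
    xs.append([u,g])
P=onz(c,xs,30); f=np.polyfit(P[:,1],P[:,0],1); print('rail edge slope',f, np.std(P[:,0]-np.polyval(f,P[:,1])))
go(705,-44,200,3.097)
E
```

```text
[338 161   4   3  10]
[284 215   7   3  10]
[339.8 162. ] [286.2 215.4] reel top (array([704.00676541, -52.66439421,  71.23467352]), np.float64(18.62570258554529))
mat nl (array([328.16655998, 445.25025764,  -4.89347319]), np.float64(1.6535652571080488)) mat nr (array([320.38112018, 270.15521309,   1.13310284]), np.float64(1.9863079547361773))
rail edge slope [4.62853643e-02 7.66755023e+02] 0.9239769867456017
shift [-673.3 -336.1    5.4] turn [-0.    -0.    -0.325]
```

```bash
python3 -m crank '[[75,-673,-336,5,0,0,-0.325],[75,-673,-336,5,0,0,-0.325],[75,-673,-336,5,0,0,-0.325],[75,-673,-336,5,0,0,-0.325],[75,-673,-336,5,0,0,-0.325],[75,-673,-336,5,0,0,-0.325],[75,-673,-336,5,0,0,-0.325],[75,-673,-336,5,0,0,-0.325],[75,-673,-336,5,0,0,-0.325],[75,-673,-336,5,0,0,-0.325]]' 30; python3 -c "
from h import *
go(705,-44,200,3.097)"
```

```text
clock: 1.35
eef_pos: [530.9, 147.2, 202.3]
eef_rot: [3.141, 0.0, 3.097]
wrist_force: [-0.2, -0.6, -0.4]
finger_gap: 70.1
finger_force: 0.0
shift [-182.5 -183.2    2.4] turn [ 0.  0. -0.]
```

```bash
python3 -m crank '[[75,-182,-183,2,0,0,0],[75,-182,-183,2,0,0,0],[75,-182,-183,2,0,0,0],[75,-182,-183,2,0,0,0],[75,-182,-183,2,0,0,0],[75,-182,-183,2,0,0,0],[75,-182,-183,2,0,0,0]]'
python3 - <<'E'
from h import *
p,d,c=snap('wrist','w1.png'); s=manip.read_state(); o,r,_=rays(c,[[320,200]]); print(o,r,s['eef_pos'])
H=hsv(p); W=cloud(d,c)
t,td,tc=snap('top')
m=((H[...,0]>100)&(H[...,0]<125)&(H[...,1]>100)).astype(np.uint8)
n,l,st,ce=cv2.connectedComponentsWithStats(m)
for i in range(1,n):
    if st[i,4]>60: print(st[i],ce[i],np.median(W[l==i],axis=0))
E
```

```text
clock: 2.05
eef_pos: [703.6, -43.2, 198.9]
eef_rot: [3.141, -0.001, 3.095]
wrist_force: [-1.1, 0.1, 0.2]
finger_gap: 70.9
finger_force: 0.0
[619.16775729 -37.75211522 378.38283957] [[ 0.28377353 -0.00312985 -0.95895243]] [703.1503469  -41.76659802 199.56626897]
[ 290  159   53   61 1132] [315.76590106 188.9540636 ] [699.9495298  -42.61756396  55.0434281 ]
```

View pics/w1.png

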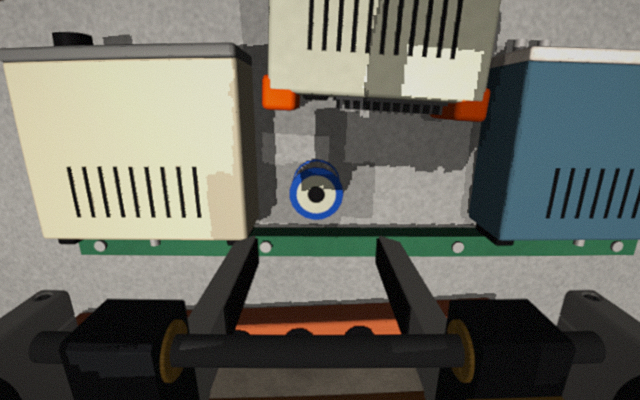

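The wrist view shows the reel bore at (316,194), midway between the finger tips at columns 250 and 385. I triangulate it against the top view.

Run:
```python
from h import *
c=optics.calibration('wrist'); e=optics.calibration('top')
print(tri(c,[316,194],e,[339.8,162]), onz(c,[316,194],55))
P=onz(c,[[253,242],[473,240]],82);print('inner edges (82 high)',P[:,:2])
go(702.5,-44,13,3.097)
```

```text
(array([688.65649494, -40.82076209, 126.52357012]), np.float64(0.19795286813978444)) [[708.30408999 -41.87389721  55.        ]]
inner edges (82 high) [[ 747.29610451 -105.99649532]
 [ 755.16616902  112.53678059]]
shift [  0.3  -3.  187.2] turn [ 0. -0.  0.]
```

Run:
```python
from h import *
q,d,e=snap('scene'); G=hsv(q); W=cloud(d,e); c=optics.calibration('wrist')
m=box((G[...,0]>100)&(G[...,0]<125)&(G[...,1]>110),275,205,312,250); ys,xs=np.nonzero(m)
print(len(xs),xs.min(),xs.max(),ys.min(),ys.max())
for y in range(ys.min(),ys.max()+1): 
    k=xs[ys==y]; print(y,k.min() if len(k) else '',k.max() if len(k) else '',end='; ')
for vv in (220,221,222,223): print(vv,tri(c,[316,194],e,[(xs.min()+xs.max())/2,vv]))
```

```text
87 283 301 205 240
205 293 293; 206  ; 207 293 293; 208  ; 209  ; 210  ; 211  ; 212  ; 213  ; 214  ; 215  ; 216 286 296; 217 285 297; 218 284 285; 219 284 299; 220 283 301; 221 283 301; 222 283 301; 223 283 301; 224 283 300; 225 284 299; 226 285 298; 227 287 296; 228 292 292; 229  ; 230  ; 231  ; 232  ; 233  ; 234  ; 235  ; 236  ; 237  ; 238  ; 239 285 299; 240 285 298; 220 (array([707.72276663, -43.67919521,  57.79039251]), np.float64(4.400204271918385))
221 (array([708.53777235, -43.73270857,  54.84555798]), np.float64(4.419948965889663))
222 (array([709.35411552, -43.78634249,  51.89589473]), np.float64(4.439791650166283))
223 (array([710.17180191, -43.84009742,  48.94138193]), np.float64(4.45973264575011))
```

```bash
python3 -m crank '[[75,-4,-2.5,50,0,0,0],[75,-4,-2.5,100,0,0,0],[75,-4,-2.5,150,0,0,0],[75,-4,-2.5,186,0,0,0],[75,-4,-2.5,186,0,0,0],[75,-4,-2.5,186,0,0,0]]' 30; python3 -m crank '[[40,0,0,0,0,0,0],[40,0,0,0,0,0,0],[40,0,0,0,0,0,0],[40,0,0,0,0,0,0],[40,0,0,0,0,0,0],[40,0,0,0,0,0,0]]' 30
```

```text
clock: 2.8
eef_pos: [707.7, -43.7, 16.1]
eef_rot: [-3.141, 0.001, 3.098]
wrist_force: [0.3, -0.2, 0.9]
finger_gap: 70.5
finger_force: 0.0
clock: 3.4
eef_pos: [708.3, -44.5, 16.9]
eef_rot: [-3.142, 0.003, 3.097]
wrist_force: [-1.5, 1.4, 8.7]
finger_gap: 55.7
finger_force: 30.0
```

```bash
python3 -m crank '[[40,0,0,-50,0,0,0],[40,0,0,-100,0,0,0],[40,0,0,-150,0,0,0],[40,0,0,-150,0,0,0]]' 30; python3 -c "
from h import *
go(373,355,170,3.097)"
```

```text
clock: 3.8
eef_pos: [709.7, -44.9, 173.7]
eef_rot: [-3.141, 0.013, 3.097]
wrist_force: [1.4, 0.1, -3.0]
finger_gap: 55.7
finger_force: 30.0
shift [354.3 384.4  -1.2] turn [-0.001  0.013 -0.   ]
```

```bash
python3 -m crank '[[40,354,384,-2,0,0,0],[40,354,384,-2,0,0,0],[40,354,384,-2,0,0,0],[40,354,384,-2,0,0,0],[40,354,384,-2,0,0,0],[40,354,384,-2,0,0,0],[40,354,384,-2,0,0,0],[40,354,384,-2,0,0,0],[40,354,384,-2,0,0,0],[40,354,384,-2,0,0,0]]' 30; python3 -m crank '[[40,0,0,0,0,0,0],[40,0,0,0,0,0,0]]'; python3 -c "
from h import *
go(373,355,20.5,3.097)"
```

```text
clock: 4.8
eef_pos: [383.4, 338.9, 166.1]
eef_rot: [3.141, 0.0, 3.097]
wrist_force: [1.1, 0.2, -3.9]
finger_gap: 55.1
finger_force: 30.0
clock: 5.0
eef_pos: [384.4, 338.3, 166.0]
eef_rot: [-3.141, -0.0, 3.099]
wrist_force: [0.1, 0.8, -4.2]
finger_gap: 55.7
finger_force: 30.0
shift [ 12.1  16.2 145.5] turn [-0.    -0.     0.002]
```

```bash
python3 -m crank '[[40,12,16,40,0,0,0],[40,12,16,80,0,0,0],[40,12,16,120,0,0,0],[40,12,16,138,0,0,0],[40,12,16,145,0,0,0],[40,12,16,145,0,0,0],[40,12,16,145,0,0,0]]'; python3 -m crank '[[40,0,0,1,0,0,0],[80,0,0,1,0,0,0],[80,0,0,1,0,0,0],[80,0,0,1,0,0,0]]'; python3 -m crank '[[80,0,0,-40,0,0,0],[80,0,0,-90,0,0,0],[80,0,0,-140,0,0,0],[80,0,0,-150,0,0,0]]'
python3 - <<'E'
from h import *
p,d,c=snap('wrist','w2.png')
E
```

```text
clock: 5.7
eef_pos: [374.9, 354.1, 21.9]
eef_rot: [3.141, 0.001, 3.096]
wrist_force: [0.3, 0.3, -4.5]
finger_gap: 55.4
finger_force: 30.0
clock: 6.1
eef_pos: [374.2, 354.5, 20.5]
eef_rot: [3.141, 0.001, 3.097]
wrist_force: [-0.2, 0.5, -0.6]
finger_gap: 74.0
finger_force: 0.0
clock: 6.5
eef_pos: [375.4, 355.6, 175.9]
eef_rot: [3.136, 0.007, 3.097]
wrist_force: [-0.2, 0.8, -1.0]
finger_gap: 75.0
finger_force: 0.0
```

View pics/w2.png

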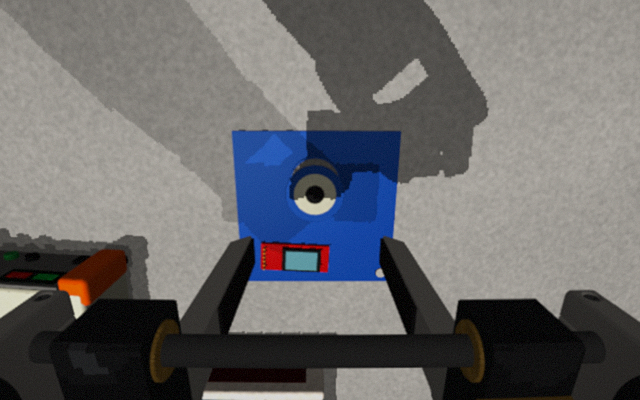

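The wrist view shows the reel standing upright on the mat at (315,192), clear of the module at (295,258). Next, close the fingers, turn a quarter turn and come down in front of the left guard.

Run:
```python
from h import *
go(395,116,150,1.526)
```

```text
shift [ -30.4 -238.4   23.6] turn [0.008 0.    1.571]
```

```bash
python3 -m crank '[[0,-5,-24,0,0,0,0.14],[0,-10,-48,0,0,0,0.28],[0,-15,-72,5,0,0,0.43],[0,-18,-96,10,0,0,0.57],[0,-21,-120,15,0,0,0.71],[0,-24,-144,20,0,0,0.86],[0,-27,-170,24,0,0,1.0],[0,-30,-195,24,0,0,1.14],[0,-30,-218,24,0,0,1.28],[0,-30,-238,24,0,0,1.42]]' 30;  python3 - <<'E'
from h import *
go(395,116,25,1.526)
E
```

```text
clock: 7.55
eef_pos: [392.5, 114.1, 144.7]
eef_rot: [-3.14, 0.0, 1.671]
wrist_force: [0.1, 0.5, -0.5]
finger_gap: 0.6
finger_force: 0.0
shift [  1.7   2.9 119.7] turn [-0.002  0.     0.145]
```

```bash
python3 -m crank '[[0,2,3,40,0,0,0.145],[0,2,3,80,0,0,0.145],[0,2,3,112,0,0,0.145],[0,2,3,119,0,0,0.145],[0,2,3,119,0,0,0.145]]'
cat >> h.py <<'E'
YR=-0.0455; O=np.array([767.0,11.0])   # rail frame
def torail(P):
    P=np.atleast_2d(P)[:,:2]-O; c,s=np.cos(YR),np.sin(YR); return np.c_[P@[c,s],P@[-s,c]]
def tools():
    s=manip.read_state(); print('tcp rail',torail(s['eef_pos']).round(1),'world',s['eef_pos'].round(1),'F',s['wrist_force'].round(1),'t',s['clock'])
def guards(n,lo=(280,-140),hi=(900,160)):
    p,d,c=snap(n); H=hsv(p); h,s,v=H[...,0],H[...,1],H[...,2]
    m=((h<22)&(h>3)&(s>150)&(v>110)).astype(np.uint8)
    k,l,st,ce=cv2.connectedComponentsWithStats(m)
    for i in range(1,k):
        P=onz(c,ce[i],85)[0]; r=torail(P)[0]
        if st[i,4]>12 and -380<r[0]<20 and abs(r[1])<140: print(n,st[i],ce[i].round(1),'rail',r.round(1))
    return p,d,c
E
python3 - <<'E'
from h import *
tools(); p,d,c=guards('top'); cv2.imwrite('pics/t3.png',np.vstack([cv2.resize(p[110:310,180:460],None,fx=1.4,fy=1.4),]*1)[:,:,::-1])
q,d,c=guards('scene')
a=cv2.resize(p[110:310,180:460],(560,400)); b=cv2.resize(q[140:270,170:450],(560,260))
cv2.imwrite('pics/both3.png',np.vstack([a,b])[:600,:,::-1])
E
```

```text
clock: 8.05
eef_pos: [395.2, 117.4, 26.2]
eef_rot: [-3.139, 0.001, 1.532]
wrist_force: [-0.2, 0.5, -0.3]
finger_gap: 0.4
finger_force: 0.0
tcp rail [[-376.3   89.4]] world [395.2 117.4  26.2] F [-0.2  0.5 -0.3] t 8.05
top [283 186  11   8  45] [287.9 188.2] rail [-142.2   81.3]
top [347 191  10  10  52] [352.5 193.8] rail [-151.7  -93. ]
top [278 252   6   3  15] [280.1 253.1] rail [-317.    93.8]
top [341 255  11  10  66] [346.3 261. ] rail [-332.   -80.8]
scene [278 192  10   7  43] [282.  195.3] rail [-141.1  -93.1]
scene [335 194  10   7  48] [339.6 197.7] rail [-131.7   77.3]
```

View pics/both3.png

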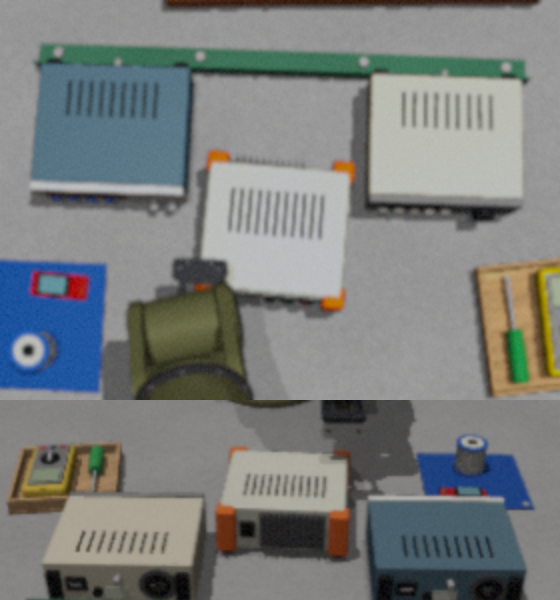

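The guard tops are visible in both crops. In the top crop the rear guards are at (217,158) and (343,170) and the gripper stands in front of the left front guard at (200,270). The scene crop shows the reel upright on the mat. The TCP lines up with the left guard, so I make the first short left push.

```bash
python3 -m crank '[[0,0,15,0,0,0,0],[0,0,27,0,0,0,0],[0,0,32,0,0,0,0],[0,0,36,0,0,0,0],[0,0,40,0,0,0,0],[0,0,44,0,0,0,0],[0,0,48,0,0,0,0],[0,0,48,0,0,0,0]]'
python3 - <<'E'
from h import *
tools(); guards('top')
E
```

```text
clock: 8.95
eef_pos: [443.3, 116.2, 27.6]
eef_rot: [-3.14, -0.001, 1.532]
wrist_force: [-8.7, 6.3, 4.5]
finger_gap: 0.1
finger_force: 4.5
tcp rail [[-328.1   90.4]] world [443.3 116.2  27.6] F [-8.7  6.3  4.5] t 8.95
top [287 180  11   8  47] [291.8 182.6] rail [-126.3   71.5]
top [350 188  10  11  55] [355.5 191.2] rail [-144.3 -100.9]
top [340 252  12  10  68] [345.8 258. ] rail [-324.   -79.3]
```

```bash
python3 -m crank '[[0,0,-37,0,0,0,0],[0,-50,-37,0,0,0,0],[0,-100,-37,0,0,0,0],[0,-150,-37,0,0,0,0],[0,-171,-37,0,0,0,0],[0,-171,-37,0,0,0,0],[0,-171,-22,0,0,0,0]]'; python3 -m crank '[[0,0,4,0,0,0,0],[0,-1,9,0,0,0,0],[0,-2,14,0,0,0,0],[0,-3,19,0,0,0,0],[0,-4,24,0,0,0,0],[0,-5,29,0,0,0,0],[0,-6,34,0,0,0,0],[0,-7,38,0,0,0,0],[0,-8,42,0,0,0,0]]'
python3 - <<'E'
from h import *
tools(); guards('top')
E
```

```text
clock: 9.7
eef_pos: [414.8, -54.5, 27.5]
eef_rot: [-3.142, -0.0, 1.53]
wrist_force: [-0.5, -0.2, 0.3]
finger_gap: 0.6
finger_force: 0.0
clock: 10.6
eef_pos: [455.4, -63.1, 27.1]
eef_rot: [-3.137, -0.0, 1.533]
wrist_force: [-15.3, -1.4, 8.6]
finger_gap: 0.5
finger_force: 7.8
tcp rail [[-307.9  -88.2]] world [455.4 -63.1  27.1] F [-15.3  -1.4   8.6] t 10.6
top [281 175  10   9  46] [285.  177.2] rail [-111.8   90.7]
top [344 175  10   8  43] [348.7 177.1] rail [-105.9  -81.9]
top [279 237  12  11  70] [284.3 243.8] rail [-292.2   83.9]
```

```bash
python3 -m crank '[[0,0,-32,0,0,0,0],[0,50,-32,0,0,0,0],[0,100,-32,0,0,0,0],[0,150,-32,0,0,0,0],[0,171,-32,0,0,0,0],[0,171,-32,0,0,0,0],[0,171,-16,0,0,0,0]]'; python3 -m crank '[[0,0,5,0,0,0,0],[0,0,10,0,0,0,0],[0,1,15,0,0,0,0],[0,2,20,0,0,0,0],[0,3,25,0,0,0,0],[0,3,30,0,0,0,0],[0,3,35,0,0,0,0]]'
python3 - <<'E'
from h import *
tools(); guards('top')
E
```

```text
clock: 11.35
eef_pos: [446.5, 108.3, 27.1]
eef_rot: [-3.141, 0.0, 1.534]
wrist_force: [-0.1, -0.9, 1.0]
finger_gap: 0.3
finger_force: 0.0
clock: 12.05
eef_pos: [480.9, 109.3, 26.9]
eef_rot: [-3.137, -0.0, 1.531]
wrist_force: [-15.6, 5.5, 10.1]
finger_gap: 0.6
finger_force: 8.0
tcp rail [[-290.3   85.2]] world [480.9 109.3  26.9] F [-15.6   5.5  10.1] t 12.05
top [285 166  10   9  44] [289.2 168.9] rail [-88.4  80.4]
top [347 171  11  10  52] [353.2 173.8] rail [-96.2 -94. ]
top [342 234  11  10  67] [347.5 240.1] rail [-276.8  -82.6]
```

```bash
python3 -m crank '[[0,0,-35,0,0,0,0],[0,-50,-35,0,0,0,0],[0,-100,-35,0,0,0,0],[0,-150,-35,0,0,0,0],[0,-169,-35,0,0,0,0],[0,-169,-35,0,0,0,0],[0,-169,-18,0,0,0,0]]'; python3 -m crank '[[0,0,5,0,0,0,0],[0,0,10,0,0,0,0],[0,0,15,0,0,0,0],[0,0,20,0,0,0,0],[0,0,25,0,0,0,0],[0,-1,30,0,0,0,0],[0,-1,35,0,0,0,0],[0,-1,38,0,0,0,0]]'
python3 - <<'E'
from h import *
tools(); guards('top')
E
```

```text
clock: 12.8
eef_pos: [457.0, -59.1, 27.0]
eef_rot: [-3.14, -0.0, 1.53]
wrist_force: [-0.2, 0.2, 0.2]
finger_gap: 0.4
finger_force: 0.0
clock: 13.6
eef_pos: [494.3, -61.1, 26.7]
eef_rot: [-3.137, 0.0, 1.533]
wrist_force: [-16.3, -4.7, 9.8]
finger_gap: 0.4
finger_force: 8.1
tcp rail [[-269.2  -84.4]] world [494.3 -61.1  26.7] F [-16.3  -4.7   9.8] t 13.6
top [343 161   9   8  40] [347.6 163. ] rail [-66.5 -78. ]
top [281 162   9   7  38] [284.6 163.7] rail [-74.3  93.5]
top [279 223  12  11  76] [283.9 229.8] rail [-255.    86.7]
```

```bash
python3 -m crank '[[0,0,-33,0,0,0,0],[0,50,-33,0,0,0,0],[0,100,-33,0,0,0,0],[0,150,-33,0,0,0,0],[0,169,-33,0,0,0,0],[0,169,-33,0,0,0,0],[0,169,-17,0,0,0,0]]'; python3 -m crank '[[0,0,5,0,0,0,0],[0,0,10,0,0,0,0],[0,0,15,0,0,0,0],[0,0,20,0,0,0,0],[0,0,25,0,0,0,0],[0,1,30,0,0,0,0],[0,1,35,0,0,0,0],[0,1,38,0,0,0,0]]'
python3 - <<'E'
from h import *
tools(); guards('top')
E
```

```text
clock: 14.35
eef_pos: [484.3, 108.5, 26.8]
eef_rot: [-3.14, 0.0, 1.534]
wrist_force: [0.0, -0.8, -0.1]
finger_gap: 0.2
finger_force: 0.0
clock: 15.15
eef_pos: [521.9, 107.6, 26.8]
eef_rot: [-3.137, -0.0, 1.531]
wrist_force: [-16.1, 5.7, 9.9]
finger_gap: 0.7
finger_force: 8.2
tcp rail [[-249.2   85.4]] world [521.9 107.6  26.8] F [-16.1   5.7   9.9] t 15.15
top [285 152  11   7  41] [289.7 154.3] rail [-47.2  81. ]
top [347 156  11  10  43] [352.9 159. ] rail [-54.6 -92.3]
top [342 219  12  10  67] [347.7 224.6] rail [-235.5  -82.2]
```

```bash
python3 -m crank '[[0,0,-34,0,0,0,0],[0,-50,-34,0,0,0,0],[0,-100,-34,0,0,0,0],[0,-150,-34,0,0,0,0],[0,-168,-34,0,0,0,0],[0,-168,-34,0,0,0,0],[0,-168,-17,0,0,0,0]]'; python3 -m crank '[[0,0,5,0,0,0,0],[0,0,10,0,0,0,0],[0,0,15,0,0,0,0],[0,0,20,0,0,0,0],[0,0,25,0,0,0,0],[0,-1,30,0,0,0,0],[0,-1,35,0,0,0,0],[0,-1,36,0,0,0,0]]'
python3 - <<'E'
from h import *
tools(); guards('top')
E
```

```text
clock: 15.9
eef_pos: [499.0, -59.8, 27.0]
eef_rot: [-3.14, -0.0, 1.53]
wrist_force: [0.2, 0.1, 0.3]
finger_gap: 0.6
finger_force: 0.0
clock: 16.7
eef_pos: [534.5, -61.7, 26.7]
eef_rot: [-3.137, 0.0, 1.533]
wrist_force: [-16.8, -4.6, 10.9]
finger_gap: 0.5
finger_force: 8.5
tcp rail [[-229.   -83.2]] world [534.5 -61.7  26.7] F [-16.8  -4.6  10.9] t 16.7
top [281 146  10  10  61] [285.  148.8] rail [-31.9  94.4]
top [342 146  12   8  57] [347.5 148.3] rail [-24.8 -76.7]
top [280 209  12  10  73] [284.7 214.9] rail [-215.2   86.3]
```

```bash
python3 -m crank '[[0,0,-31,0,0,0,0],[0,50,-31,0,0,0,0],[0,100,-31,0,0,0,0],[0,150,-31,0,0,0,0],[0,169,-31,0,0,0,0],[0,169,-31,0,0,0,0],[0,169,-15,0,0,0,0]]'; python3 -m crank '[[0,0,5,0,0,0,0],[0,0,10,0,0,0,0],[0,0,15,0,0,0,0],[0,0,20,0,0,0,0],[0,0,25,0,0,0,0],[0,0,29,0,0,0,0],[0,0,29,0,0,0,0]]'
python3 - <<'E'
from h import *
tools(); guards('top')
E
```

```text
clock: 17.45
eef_pos: [526.4, 107.8, 26.9]
eef_rot: [-3.14, 0.0, 1.534]
wrist_force: [-0.5, 0.5, 0.2]
finger_gap: 0.5
finger_force: 0.0
clock: 18.15
eef_pos: [555.5, 106.2, 26.8]
eef_rot: [-3.138, -0.0, 1.531]
wrist_force: [-7.7, 5.6, 4.6]
finger_gap: 0.3
finger_force: 3.7
tcp rail [[-215.7   85.4]] world [555.5 106.2  26.8] F [-7.7  5.6  4.6] t 18.15
top [284 140  12   9  58] [288.5 142.6] rail [-13.9  85.6]
top [346 143  11   9  52] [351.7 145.3] rail [-15.9 -88.1]
top [343 205  11  10  66] [348.4 211. ] rail [-199.   -83.2]
```

```bash
python3 -m crank '[[0,0,-29,0,0,0,0],[0,-50,-29,0,0,0,0],[0,-100,-29,0,0,0,0],[0,-150,-29,0,0,0,0],[0,-170,-29,0,0,0,0],[0,-170,-29,0,0,0,0],[0,-170,-10,0,0,0,0]]'; python3 -m crank '[[0,0,5,0,0,0,0],[0,0,8,0,0,0,0],[0,0,11,0,0,0,0],[0,0,14,0,0,0,0],[0,0,15,0,0,0,0]]'
python3 - <<'E'
from h import *
tools(); guards('top')
E
```

```text
clock: 18.9
eef_pos: [538.7, -63.5, 26.9]
eef_rot: [-3.14, -0.0, 1.53]
wrist_force: [-0.4, -0.0, 0.0]
finger_gap: 0.1
finger_force: 0.0
clock: 19.4
eef_pos: [550.9, -63.2, 26.7]
eef_rot: [-3.131, 0.0, 1.533]
wrist_force: [-41.6, -3.9, 27.0]
finger_gap: 0.5
finger_force: 20.9
tcp rail [[-212.5  -84. ]] world [550.9 -63.2  26.7] F [-41.6  -3.9  27. ] t 19.4
top [283 139  11   9  57] [287.4 141.6] rail [-11.1  88.9]
top [345 140  11  10  55] [350.7 143.3] rail [-10.3 -85.2]
top [280 200  12  11  78] [284.9 206.7] rail [-192.8   86.8]
```

```bash
python3 -m crank '[[0,0,-30,0,0,0,0],[0,50,-30,0,0,0,0],[0,100,-30,0,0,0,0],[0,150,-30,0,0,0,0],[0,171,-30,0,0,0,0],[0,171,-30,0,0,0,0],[0,171,-13,0,0,0,0]]'; python3 -m crank '[[0,0,4,0,0,0,0],[0,0,7,0,0,0,0],[0,0,9,0,0,0,0],[0,0,11,0,0,0,0],[0,0,12,0,0,0,0]]'
python3 - <<'E'
from h import *
tools(); guards('top')
E
```

```text
clock: 20.15
eef_pos: [547.2, 108.4, 26.8]
eef_rot: [-3.14, 0.0, 1.534]
wrist_force: [-0.7, -0.1, -0.2]
finger_gap: 0.3
finger_force: 0.0
clock: 20.65
eef_pos: [558.9, 106.9, 27.0]
eef_rot: [-3.137, 0.0, 1.532]
wrist_force: [-19.0, 1.7, 12.2]
finger_gap: 0.4
finger_force: 9.3
tcp rail [[-212.3   86.4]] world [558.9 106.9  27. ] F [-19.    1.7  12.2] t 20.65
top [283 139  11   9  57] [287.4 141.5] rail [-10.9  88.9]
top [345 141  11   9  55] [350.8 143.4] rail [-10.4 -85.6]
top [343 203  11  10  67] [348.6 208.9] rail [-193.2  -83.5]
```

```bash
python3 -m crank '[[0,0,1,0,0,0,0],[0,0,2,0,0,0,0],[0,0,3,0,0,0,0]]'
python3 - <<'E'
from h import *
tools(); guards('top')
E
```

```text
clock: 21.0
eef_pos: [559.3, 107.3, 27.0]
eef_rot: [-3.131, 0.001, 1.532]
wrist_force: [-45.8, 1.7, 28.7]
finger_gap: 0.4
finger_force: 22.8
tcp rail [[-211.9   86.8]] world [559.3 107.3  27. ] F [-45.8   1.7  28.7] t 21.0
top [283 139  12   9  53] [287.6 141.4] rail [-10.5  88.5]
top [345 141  11   9  53] [351.  143.5] rail [-10.6 -86.3]
top [343 203  11  10  69] [348.4 208.7] rail [-192.5  -83.1]
```

```bash
python3 -m crank '[[0,0,-30,0,0,0,0],[0,-50,-30,0,0,0,0],[0,-100,-30,0,0,0,0],[0,-150,-30,0,0,0,0],[0,-171,-30,0,0,0,0],[0,-171,-30,0,0,0,0],[0,-171,-13,0,0,0,0]]'; python3 -m crank '[[0,0,4,0,0,0,0],[0,0,7,0,0,0,0],[0,0,9,0,0,0,0],[0,0,11,0,0,0,0],[0,0,12,0,0,0,0]]'
python3 - <<'E'
from h import *
tools(); guards('top')
E
```

```text
clock: 21.75
eef_pos: [543.0, -63.4, 27.0]
eef_rot: [-3.14, -0.0, 1.53]
wrist_force: [-0.2, 0.3, 1.5]
finger_gap: 0.5
finger_force: 0.0
clock: 22.25
eef_pos: [550.9, -62.8, 26.8]
eef_rot: [-3.129, -0.001, 1.533]
wrist_force: [-52.4, 3.2, 35.7]
finger_gap: 0.6
finger_force: 26.3
tcp rail [[-212.6  -83.5]] world [550.9 -62.8  26.8] F [-52.4   3.2  35.7] t 22.25
top [283 138  12  10  53] [287.6 141.3] rail [-10.1  88.4]
top [345 141  11   9  52] [351.  143.4] rail [-10.3 -86.1]
top [280 199  12  12  77] [284.7 206. ] rail [-191.1   87.5]
```

```bash
python3 -m crank '[[0,0,-20,0,0,0,0],[0,0,-60,0,0,0,0],[0,0,-100,0,0,0,0],[0,0,-130,-40,0,0,0],[0,0,-130,-90,0,0,0],[0,0,-130,-140,0,0,0],[0,0,-130,-170,0,0,0],[0,0,-130,-170,0,0,0],[0,0,-130,-170,0,0,0]]'
python3 - <<'E'
from h import *
tools(); guards('top'); guards('scene'); 
a,_,_=snap('top');b,_,_=snap('scene')
cv2.imwrite('pics/end.png',np.vstack([cv2.resize(a[120:320,150:500],(600,343)),cv2.resize(b[150:270,150:450],(600,240))])[:,:,::-1])
E
```

```text
clock: 23.2
eef_pos: [425.8, -58.4, 196.9]
eef_rot: [3.141, 0.0, 1.532]
wrist_force: [0.6, -0.9, -0.3]
finger_gap: 0.5
finger_force: 0.0
tcp rail [[-337.6  -84.8]] world [425.8 -58.4 196.9] F [ 0.6 -0.9 -0.3] t 23.2
top [283 139  12   9  53] [287.5 141.3] rail [-10.3  88.8]
top [345 141  11   9  54] [350.9 143.5] rail [-10.7 -86. ]
top [280 200  12  11  75] [284.6 206.1] rail [-191.2   87.7]
top [343 203  11  10  66] [348.5 208.7] rail [-192.6  -83.2]
scene [282 186   8   4  16] [285.1 186.8] rail [-187.4  -87.2]
scene [338 187   8   4  15] [342.1 187.7] rail [-185.7   87. ]
scene [276 220  11   8  60] [280.4 224.1] rail [ -2.2 -87.2]
scene [339 221  10   7  54] [343.9 224.7] rail [-2.5 84.2]
```

View pics/end.png

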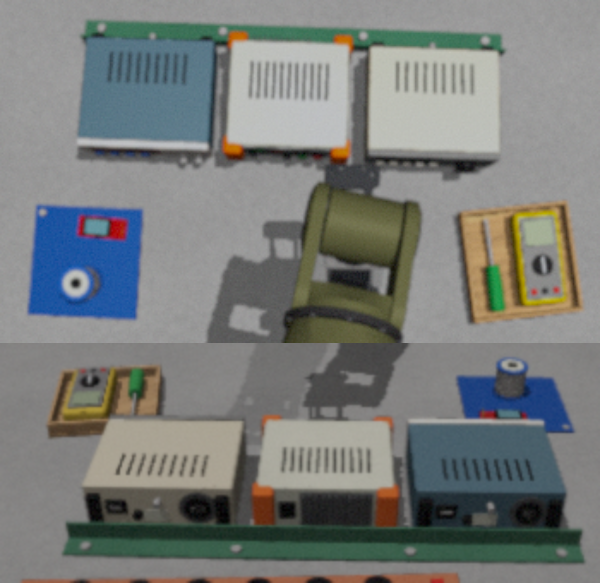

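The final view shows the supply square against the rail and mid-gap (top crop 290,95). The reel stands upright on the mat (75,283), and the module, meter and screwdriver have not moved.

```bash
python3 -c "
from cell import manip
print(manip.sign_off())"
```

```text
the job is handed in; nothing more can be done
None
```

The supply is back in its place: square against the rear rail and within about 2 mm of mid-gap. The reel is upright on the blue mat, the module, meter and screwdriver look undisturbed, and the job was handed in at about 23 s on the robot clock.

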